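# Refit the top roller of a board cleaner

### The arm

A 6-joint arm with a two-finger parallel gripper is mounted at the origin on the work surface. World frame = base frame: x ahead of the robot, y to its left, z up, the work surface at z = 0. Lengths are in mm, angles in rad, forces in N, time in s.
With the tool pointing down it reaches from about 350 to 875 mm from the base axis. Payload 4.2 kg.
Tool frame: the origin (TCP) lies at the very end of the fingers, on their centre line; the grasp point (between the pads) lies arm.grip_depth behind it (arm.grip_depth is the distance from the TCP to the grasp point, in mm); x points along the fingers, y is the direction in which the jaws open and shut, and the axes are right-handed (so a half turn about x gives the same grasp; the last joint's range is limited). The gripper opens to 85 mm and grips with 20 to 120 N. Pads are 22 mm wide; open, the fingers measure 114 mm over their backs; the gripper's body (76 mm by 85 mm) begins 54 mm behind the grasp point. The pads swing forward as they close: fully open they stand 13 mm farther back than shut.
Start: joints at [1.527, 0.385, 0.008, 0, -1.194, -0.259], TCP at [186.339, 596.554, 231.312] pointing down, gripper open.
Joint ranges: [-3.14, 3.14], [-1.21, 2.06], [-1.07, 1.41], [-3.16, 2.05], [-2.99, -0.16], [-3.1, 3.1]. Speed limits (rad/s): [2.79, 2.79, 3.14, 3.14, 3.14, 3.14].

### API

Orientations are given as a unit quaternion [x, y, z, w].
In Python, from bench import arm, get_image, models gives the robot as it stands.
- The arm moves only by the tool arm_command, never from a script. Its argument "rows" is a list of rows, each an object of numbers: "dx", "dy", "dz": the shift along the tool's x, y, z in m; "wx", "wy", "wz": the turn, a rotation vector about the tool's x, y, z in degrees; "gripper": the closure, from -1 (fully open) to 1 (shut). A call has exactly 8 rows; each row is the pose to reach, as a shift and turn from the pose measured when the call began, along the tool's axes at that moment; what a row does not reach only later rows make up. A row lasts 1/10 s, in which the tool goes at most 50 mm and 8.59 degrees, less where a joint would pass 70% of its speed; a pose out of reach is approached as far as the arm can. A call with a gripper value outside its range is refused whole. The fingers move at their own pace and stop on an object; the grip force is fixed at half the most. Time passes only in rows, so rows that repeat a pose let the fingers close, or fill a call up. It gives the time, the measured TCP pose, the force and the opening at its end, in the units of the state.
- arm.read_state(): the state, without advancing time (a new reading comes with each control period).
- get_image(name): name is "side" or "top"; returns a dict with "img" (480x640x3 uint8, red, green, blue), "K" (3x3 intrinsics, pixels), "rvec" (rotation vector, rad) and "tvec" (3), from world to camera coordinates, as OpenCV has them. Camera axes: x right, y down, z forward; pixel columns grow to the right and rows downward; lengths in mm; the calibration is good to about 2 mm. A picture is of the moment at which its call begins. There is no depth.
- arm.job_done(): hands the job in, once; it reports no verdict.
Trained networks look in the newest picture that a camera, given by its name, has taken for a name from the list of things; names that differ only in an ending like _2 or _b are one class to them, and where a whole thing is asked for, a point or a joint stands for the part that bears it (a point fixed in the world has none). Each returns a list of dicts, best first, with "conf" (0 to 1); they miss things now and then, are a little off and sometimes report something else, mostly with a low value. They report only what shows in the picture. A call takes as long as a camera call. They do not tell look-alikes from the thing itself.
- models.cut_out(camera, query): "mask" (480x640 bool, what is visible of it) and "extent" ([left, top, right, bottom] in pixels, round what is visible of it).
The state is a dict: "clock": time; "joints": joint angles; "joint_vel": joint speeds; "joint_efforts": joint torques, N m; "position": TCP position; "ee_rot": TCP orientation; "contact_force": force on the tool from outside, world axes, zero at the start; "wrist_torque": the same for the moment, N m; "gripper_width": finger opening in mm.
Only numpy, scipy, OpenCV 4.12 (cv2) and the standard library are available. Lean on these libraries where they do the work, as an engineer would, in place of code of your own. Each camera call takes 0.05 s, during which the arm holds its last target.

### The job

Pick up the long rubber roller from its cradle and fit it as the top roller of the board cleaner: lower it gently, without dropping it, between the two upright cheeks until both axle ends rest at the bottom of their open slots, then let go. Leave the short roller in its cradle.

Things in the scene. Friction and masses are not known exactly. Their poses are not given: they have to be found in the camera images.
- long_roller: Longer of two dark rubber rollers, 0.2 kg: rubber 32 mm diameter x 90 mm, steel axle 8 mm diameter, 152 mm overall. Origin: middle of the roller on the axle line; y axis along the axle, ends alike (x, z turn as it rolls). Lies level, axle line 36 mm above the table, in an open fixed cradle: 6 mm foot, two V rests. Middle 32 mm of the rubber is clear of the rests; lifts straight up.
- short_roller: Shorter rubber roller, too short for the cleaner: rubber 32 mm diameter x 64 mm, axle 8 mm diameter, 98 mm overall. Origin: middle of the roller on the axle line, y axis along the axle. Lies in a second cradle of the same kind, axle line 36 mm above the table; the two rollers may swap places. It stays there.
- cleaner: Board cleaner, fixed: grey base 150 x 126 mm (x, y), two aluminium cheeks 60 mm wide (x), 8 mm thick, 96 mm high, 110 mm apart inside (y = -55 and 55 mm), fixed lower roller between them (top at z = 42 mm), low feed tables (top 22 mm), motor cover outside the +y cheek (46 mm high). Origin: centre of the underside on the table; z up, y from cheek to cheek along the lower roller.
- cleaner_seat (a point): Where the long roller's middle must end: halfway between the cheeks, on the line of the seated axle, 62 mm above the table; axes as the cleaner's, axle along y. The slot in each cheek is open upwards: mouth 40 mm wide (x) at the cheek's top (34 mm above this point), sloping in to 12 mm wide 14 mm above it, then straight down to a flat bottom 4 mm below it.
Not all that is in view belongs to the job. Leave any blue, brown or green look-alike of the long_roller alone.

How it is judged (in metres and radians):
At the end, for the whole second after the job is handed in: Long roller at rest in the cleaner, both axle ends at the bottom of their slots: middle within 6 mm in x and 15 mm in y of the cleaner's middle, axle line 56 to 66 mm high, axle within 0.07 rad of the cleaner's y axis. Short roller within 20 mm of its start in its cradle (x of long_roller in the frame of cleaner between -0.006 and 0.006 m and y of long_roller in the frame of cleaner between -0.015 and 0.015 m and z of long_roller in the frame of cleaner between 0.056 and 0.066 m and angle between the y axis of long_roller and the y axis of cleaner, either way round below 0.07 rad and linear speed of long_roller below 0.02 m/s and distance of short_roller from where it was at the start of the episode below 0.02 m); the robot touches nothing.
It fails at once if the long roller is dropped into the cleaner (moves faster than 0.5 m/s within 60 mm of the machine's middle and below 120 mm) (horizontal distance between long_roller and cleaner below 0.06 m and height (world z) of long_roller below 0.12 m and linear speed of long_roller above 0.5 m/s).
It fails at once if the short roller is taken from its cradle (moved more than 30 mm) (distance of short_roller from where it was at the start of the episode above 0.03 m).
It also fails if it takes over 42 s, if anything falls off the work surface, if the arm or the gripper's body presses on something with over 40 N, if the wrist force passes 120 N, or if a joint passes its speed limit or range.

## Working session

There is one attempt and no reset: what is moved stays moved. The work goes in short steps, Python scripts to look and compute and a tool call to move; the robot and the scene stay as the last step left them, time stands still between calls to the robot, and variables do not carry over. Pictures are saved under pics/ and viewed, and the job is handed in when it is done.

Besides the shell and the picture viewer there is one more tool, called as name(argument=value, ...) on one line, values as JSON. arm_command: Moves the arm, as the interface text tells. Its arguments: {"type":"object","properties":{"rows":{"type":"array"}},"required":["rows"]}

```bash
ls; mkdir -p pics; python3 - <<'E'
from bench import arm, get_image, models
import cv2
s=arm.read_state(); print(s)
print(arm.grip_depth)
for c in("side","top"):
    d=get_image(c); cv2.imwrite(f"pics/{c}0.png",d["img"][:,:,::-1]); print(c,d["K"],d["rvec"],d["tvec"])
    for q in("long_roller","short_roller","cleaner"):
        for r in models.cut_out(c,q): print(c,q,r["conf"],r["extent"],r["mask"].sum())
E
```

```text
pics
{'clock': 0.0, 'joints': array([ 1.52662906e+00,  3.85583943e-01,  6.61831702e-03, -4.98849775e-04,
       -1.19398017e+00, -2.58620469e-01]), 'joint_vel': array([ 0.00113342, -0.00040895,  0.00036336,  0.00048869, -0.00050191,
       -0.00076621]), 'joint_efforts': array([ 1.08981549e-03, -3.92287517e+01,  1.88394678e+01,  4.18592423e+00,
       -4.63235963e-03, -1.84857377e-06]), 'position': array([186.1596215 , 596.0237944 , 230.20212476]), 'ee_rot': array([-0.69892687,  0.10748056,  0.69909018,  0.10593429]), 'contact_force': array([ 0.4636297 ,  0.01978881, -0.55420171]), 'wrist_torque': array([-0.01197273,  0.00715016,  0.08258834]), 'gripper_width': 85.30961622583644}
18.700000000000003
side [[464.96240978   0.         318.39460477]
 [  0.         464.96240978 235.70939797]
 [  0.           0.           1.        ]] [ 2.13349326 -0.23137269  0.13069644] [-517.44422396  104.96892195  684.93481396]
side long_roller 0.88 [289.7, 281.0, 327.7, 364.1] 1521
side long_roller 0.82 [210.6, 194.9, 270.1, 227.1] 780
side long_roller 0.77 [315.0, 256.9, 412.5, 286.6] 1429
side long_roller 0.71 [212.8, 398.3, 300.5, 478.9] 2960
side short_roller 0.78 [412.2, 294.9, 464.5, 350.0] 1353
side cleaner 0.97 [288.1, 140.6, 371.4, 215.3] 3660
top [[479.7907171    0.         322.61866623]
 [  0.         479.7907171  239.44197537]
 [  0.           0.           1.        ]] [ 2.16810374 -2.16723007  0.13709966] [-39.11267128 504.94760698 765.05224283]
top long_roller 0.96 [164.1, 265.5, 231.0, 331.6] 1196
top long_roller 0.69 [323.3, 144.1, 348.6, 237.3] 1273
top long_roller 0.63 [356.6, 245.3, 445.9, 264.5] 1208
top long_roller 0.58 [453.4, 280.2, 526.2, 334.5] 1235
top short_roller 0.85 [396.2, 143.6, 454.1, 172.0] 872
top cleaner 0.76 [93.6, 138.2, 208.6, 236.3] 8388
```

View pics/side0.png

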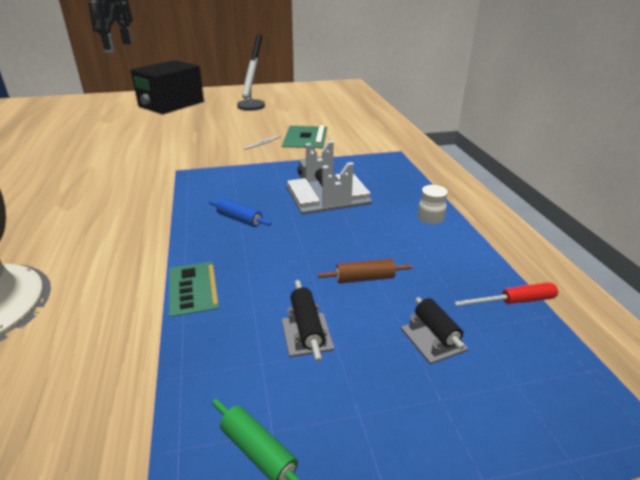

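View pics/top0.png

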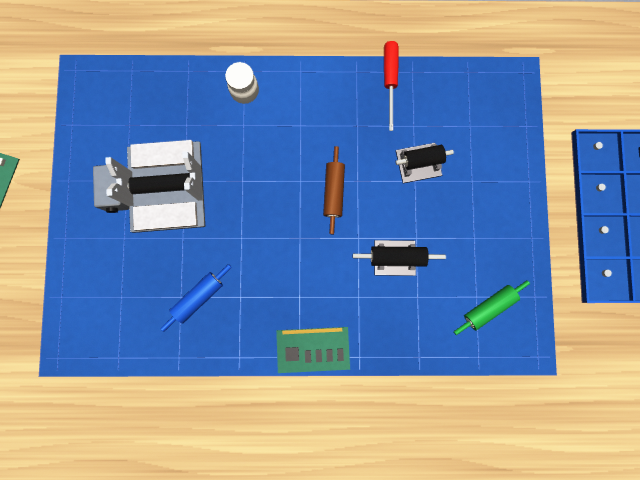

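The top view shows five candidates:
- black long roller at (400,257)
- black short roller at (424,158)
- brown at (335,190)
- blue at (196,298)
- green at (492,307)

By description I choose the black one at (400,257). In the side view it is at (308,320). The cleaner is at top (150,187) and side (328,180). Next I'll take close crops to check this.

```bash
cat > h.py <<'E'
import numpy as np, cv2
def cam(d): return d["K"],cv2.Rodrigues(np.array(d["rvec"],float))[0],np.array(d["tvec"],float)
def ray(d,uv,z):
    K,R,t=cam(d); p=np.linalg.inv(K)@np.array([uv[0],uv[1],1.]); o=-R.T@t; v=R.T@p
    return o+v*(z-o[2])/v[2]
def proj(d,P):
    K,R,t=cam(d); return cv2.projectPoints(np.array(P,float).reshape(-1,1,3),np.array(d["rvec"],float),t,K,None)[0].reshape(-1,2)
E
python3 - <<'E'
from bench import get_image, models
import cv2, numpy as np
from h import *
T=get_image("top"); S=get_image("side")
np.save("T.npy",T,allow_pickle=True);np.save("S.npy",S,allow_pickle=True)
a=cv2.resize(T["img"][225:290,340:460],None,fx=4,fy=4,interpolation=cv2.INTER_CUBIC)
b=cv2.resize(T["img"][130:240,85:215],None,fx=5,fy=5,interpolation=cv2.INTER_CUBIC)
c=cv2.resize(S["img"][130:220,280:380],None,fx=6,fy=6,interpolation=cv2.INTER_CUBIC)
e=cv2.resize(S["img"][270:370,270:340],None,fx=5,fy=5,interpolation=cv2.INTER_CUBIC)
for n,i in zip("abce",(a,b,c,e)): cv2.imwrite(f"pics/crop_{n}.png",i[:,:,::-1])
for uv in ((353,256.5),(446,257)): print(ray(T,uv,36))
for uv in ((397.5,160.5),(453,152.5)): print('short',ray(T,uv,36))
for uv in ((297.5,283),(317.5,357)): print('side',ray(S,uv,36))
K,R,t=cam(T); print("cam",-R.T@t)
E
```

```text
[476.14853226 -88.52540243  36.        ]
[ 475.42701605 -241.09705892   36.        ]
short [ 637.51544278 -164.38777898   36.        ]
short [ 651.60525323 -258.15679499   36.        ]
side [478.23438712 -92.33581916  36.        ]
side [ 476.305462   -236.93299972   36.        ]
cam [413.97673347 -29.77181481 818.25651497]
```

View pics/crop_a.png

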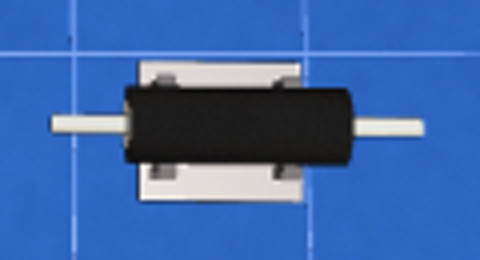

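View pics/crop_b.png

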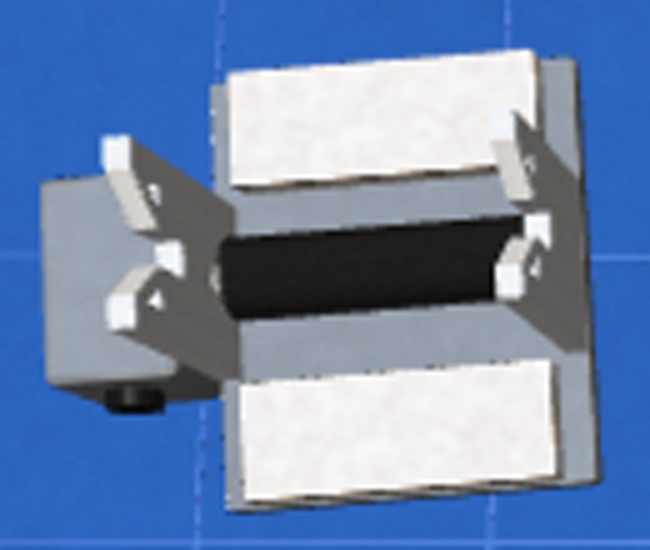

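View pics/crop_c.png

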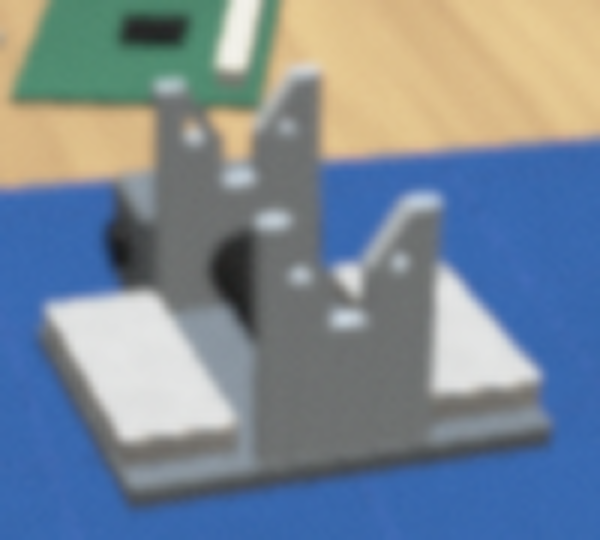

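View pics/crop_e.png

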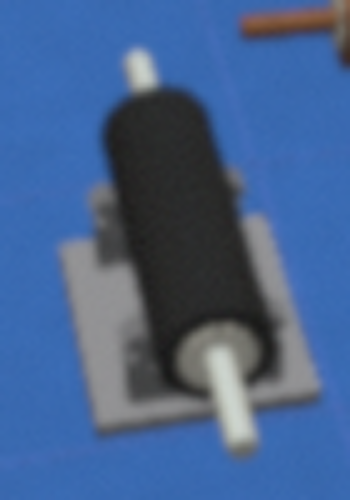

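Crops: (a/e) show a black roller with white axle ends at top (353,256) and (446,257). It is 152.6 mm overall, so it is the long one. The cradle's clear middle lies between the rests. (b/c) show the cleaner's cheek prongs and slot bottoms clearly. Next I'll fit the cleaner's pose from these.

```bash
cat > fit.py <<'E'
from h import *
from scipy.optimize import least_squares
T=np.load("T.npy",allow_pickle=True).item();S=np.load("S.npy",allow_pickle=True).item()
f=lambda p,s,ox,oy: ((np.array(p,float)+.5)/s-.5)+[ox,oy]
M=np.array([[25,59,96],[-25,59,96],[25,-59,96],[-25,-59,96],[0,59,58],[0,-59,58]],float)
t=f([(117,154),(121,311),(504,128),(511,281),(169,258),(538,228)],5,85,130)
s=f([(303,71),(170,86),(423,202),(273,220),(238,177),(347,318)],6,280,130)
def W(q): 
    c,si=np.cos(q[2]),np.sin(q[2]); return M@np.array([[c,-si,0],[si,c,0],[0,0,1]]).T+[q[0],q[1],0]
for nm,l in(("top",[(T,t)]),("side",[(S,s)]),("both",[(T,t),(S,s)])):
    r=least_squares(lambda q:np.concatenate([(proj(d,W(q))-p).ravel() for d,p in l]),[600,230,0.0])
    print(nm,r.x.round(4),"rms",np.sqrt(np.mean(r.fun**2)).round(2)); print(r.fun.reshape(-1,2).round(1).tolist())
E
python3 fit.py; python3 - <<'E'
from h import *
T=np.load("T.npy",allow_pickle=True).item();S=np.load("S.npy",allow_pickle=True).item()
f=lambda p,s,ox,oy: ((np.array(p,float)+.5)/s-.5)+[ox,oy]
from scipy.optimize import least_squares
t=f([(52,123.5),(424,127)],4,340,225); s=f([(133,52),(241,447)],5,270,270)
for nm,l in(("top",[(T,t)]),("side",[(S,s)]),("both",[(T,t),(S,s)])):
    fun=lambda q:np.concatenate([(proj(d,[[q[0]-76*np.sin(q[2]),q[1]+76*np.cos(q[2]),36],[q[0]+76*np.sin(q[2]),q[1]-76*np.cos(q[2]),36]])-p).ravel() for d,p in l])
    r=least_squares(fun,[475,-165,0]); print(nm,r.x.round(4),r.fun.round(1))
from bench import arm
from scipy.spatial.transform import Rotation as R
s=arm.read_state(); print(s['position'],R.from_quat(s['ee_rot']).as_matrix().round(3))
E
```

```text
top [5.996662e+02 2.307972e+02 7.950000e-02] rms 0.46
[[0.1, -0.5], [0.2, -0.0], [-0.4, -1.0], [-0.2, 0.1], [0.3, 0.4], [0.0, 0.9]]
side [5.999588e+02 2.288370e+02 8.500000e-02] rms 0.17
[[0.3, -0.2], [-0.2, -0.1], [0.0, -0.1], [0.2, 0.0], [-0.2, 0.2], [-0.2, 0.1]]
both [5.999094e+02 2.305762e+02 8.170000e-02] rms 0.42
[[0.2, -0.5], [0.4, -0.1], [-0.2, -1.2], [-0.0, -0.1], [0.5, 0.4], [0.1, 0.7], [0.2, -0.5], [-0.3, -0.4], [-0.3, -0.5], [-0.2, -0.3], [-0.3, -0.1], [-0.5, -0.2]]
top [ 4.771178e+02 -1.642160e+02 -8.800000e-03] [ 0.2  0.  -0.2  0. ]
side [ 4.767443e+02 -1.631425e+02 -8.900000e-03] [ 0.1  0.9 -0.1 -0.6]
both [ 4.768575e+02 -1.637208e+02 -9.100000e-03] [-0.1  0.1 -0.5  0.2  0.3  1.1  0.1 -0.2]
[186.34387887 596.51626645 231.28948314] [[-0.    -0.298 -0.954]
 [-0.    -0.954  0.298]
 [-1.     0.     0.   ]]
```

Both cameras agree to about 2 mm. Roller: (477,−164), yaw −0.009. Cleaner: (600,230), yaw 0.08. Moving towards the roller.

arm_command(rows=[{"dx": 0.0, "dy": 0.036, "dz": -0.029, "wx": 4, "wy": 0, "wz": 0, "gripper": -1}, {"dx": 0.0, "dy": 0.072, "dz": -0.058, "wx": 8, "wy": 0, "wz": 0, "gripper": -1}, {"dx": 0.0, "dy": 0.11, "dz": -0.087, "wx": 12, "wy": 0, "wz": 0, "gripper": -1}, {"dx": 0.0, "dy": 0.147, "dz": -0.116, "wx": 16, "wy": 0, "wz": 0, "gripper": -1}, {"dx": 0.0, "dy": 0.184, "dz": -0.145, "wx": 20, "wy": 0, "wz": 0, "gripper": -1}, {"dx": 0.0, "dy": 0.22, "dz": -0.174, "wx": 24, "wy": 0, "wz": 0, "gripper": -1}, {"dx": 0.0, "dy": 0.257, "dz": -0.203, "wx": 28, "wy": 0, "wz": 0, "gripper": -1}, {"dx": 0.0, "dy": 0.294, "dz": -0.232, "wx": 32, "wy": 0, "wz": 0, "gripper": -1}])

```text
clock: 1.3
position: [320.3, 244.9, 231.7]
ee_rot: [0.642, -0.295, -0.642, -0.296]
contact_force: [1.1, -0.1, -0.3]
gripper_width: 85.6
```

```bash
cat > to.py <<'E'
# usage: to.py x y z yaw_deg(tool y axis in world) -> tool-frame shift (m) and turn (deg)
import sys; from bench import arm; import numpy as np
from scipy.spatial.transform import Rotation as R
x,y,z,yaw=map(float,sys.argv[1:5]); s=arm.read_state(); Q=R.from_quat(s['ee_rot']).as_matrix()
d=Q.T@(np.array([x,y,z])-s['position']); a=np.radians(yaw); ty=np.array([np.cos(a),np.sin(a),0]); tx=np.array([0,0,-1.]); 
G=np.column_stack([tx,ty,np.cross(tx,ty)])
print("clock",round(s['clock'],2),"pos",s['position'].round(1),"shift m",(d/1000).round(4),"turn deg",np.degrees(R.from_matrix(Q.T@G).as_rotvec()).round(2),"F",s['contact_force'].round(1),"w",round(s['gripper_width'],1),"q",s['joints'].round(2))
E
python3 to.py 477 -164 100 179.5
```

```text
clock 1.3 pos [320.3 244.9 231.7] shift m [ 0.1314  0.1468 -0.4127] turn deg [4.103e+01 4.000e-02 5.000e-02] F [ 1.1 -0.1 -0.3] w 85.6 q [ 1.06 -0.01 -0.49  0.   -1.09 -0.35]
```

arm_command(rows=[{"dx": 0.0, "dy": 0.016, "dz": -0.044, "wx": 5, "wy": 0, "wz": 0, "gripper": -1}, {"dx": 0.0, "dy": 0.032, "dz": -0.088, "wx": 10, "wy": 0, "wz": 0, "gripper": -1}, {"dx": 0.005, "dy": 0.048, "dz": -0.132, "wx": 15, "wy": 0, "wz": 0, "gripper": -1}, {"dx": 0.01, "dy": 0.064, "dz": -0.176, "wx": 20, "wy": 0, "wz": 0, "gripper": -1}, {"dx": 0.015, "dy": 0.08, "dz": -0.22, "wx": 25, "wy": 0, "wz": 0, "gripper": -1}, {"dx": 0.02, "dy": 0.095, "dz": -0.265, "wx": 30, "wy": 0, "wz": 0, "gripper": -1}, {"dx": 0.03, "dy": 0.11, "dz": -0.309, "wx": 35, "wy": 0, "wz": 0, "gripper": -1}, {"dx": 0.04, "dy": 0.125, "dz": -0.35, "wx": 41, "wy": 0, "wz": 0, "gripper": -1}])

```text
clock: 2.1
position: [453.6, -104.4, 191.7]
ee_rot: [-0.497, 0.502, 0.496, 0.504]
contact_force: [0.9, 0.5, 0.3]
gripper_width: 85.6
```

```bash
python3 to.py 477 -164 100 179.5
```

```text
clock 2.1 pos [ 453.6 -104.4  191.7] shift m [ 0.0917 -0.0239 -0.0594] turn deg [-0.22  0.05  0.14] F [0.9 0.5 0.3] w 85.6 q [ 0.12  0.15 -0.43 -0.   -0.99 -0.14]
```

arm_command(rows=[{"dx": 0.015, "dy": -0.008, "dz": -0.02, "wx": 0, "wy": 0, "wz": 0, "gripper": -1}, {"dx": 0.03, "dy": -0.016, "dz": -0.04, "wx": 0, "wy": 0, "wz": 0, "gripper": -1}, {"dx": 0.045, "dy": -0.024, "dz": -0.0595, "wx": 0, "wy": 0, "wz": 0, "gripper": -1}, {"dx": 0.06, "dy": -0.024, "dz": -0.0595, "wx": 0, "wy": 0, "wz": 0, "gripper": -1}, {"dx": 0.075, "dy": -0.024, "dz": -0.0595, "wx": 0, "wy": 0, "wz": 0, "gripper": -1}, {"dx": 0.091, "dy": -0.024, "dz": -0.0595, "wx": 0, "wy": 0, "wz": 0, "gripper": -1}, {"dx": 0.091, "dy": -0.024, "dz": -0.0595, "wx": 0, "wy": 0, "wz": 0, "gripper": -1}, {"dx": 0.091, "dy": -0.024, "dz": -0.0595, "wx": 0, "wy": 0, "wz": 0, "gripper": -1}])

```text
clock: 2.9
position: [477.4, -164.2, 101.0]
ee_rot: [-0.497, 0.502, 0.496, 0.504]
contact_force: [0.5, -0.1, -0.4]
gripper_width: 85.5
```

```bash
python3 to.py 477 -164 17 179.5; python3 - <<'E'
from bench import get_image
import cv2, numpy as np
T=get_image("top"); S=get_image("side")
a=cv2.resize(T["img"][190:320,330:470],None,fx=4,fy=4,interpolation=cv2.INTER_CUBIC)
b=cv2.resize(S["img"][220:380,220:400],None,fx=3,fy=3,interpolation=cv2.INTER_CUBIC)
h=max(len(a),len(b)); p=lambda i:cv2.copyMakeBorder(i,0,h-len(i),0,0,cv2.BORDER_CONSTANT)
o=np.hstack([p(a),p(b)]); o=cv2.resize(o,None,fx=.72,fy=.72,interpolation=cv2.INTER_AREA); print(o.shape)
cv2.imwrite("pics/hover.png",o[:,:,::-1])
E
```

```text
clock 2.9 pos [ 477.4 -164.2  101. ] shift m [0.084  0.0006 0.0001] turn deg [-0.2   0.04  0.14] F [ 0.5 -0.1 -0.4] w 85.5 q [-0.01  0.32 -0.46 -0.   -0.79 -0.  ]
(374, 792, 3)
```

View pics/hover.png

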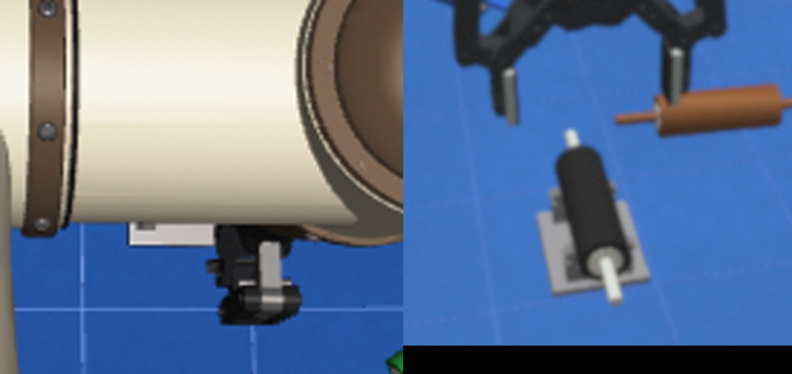

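The arm hides the top view. In the side view the open fingers straddle the roller line, and the brown roller is clear of the fingers. Descending and gripping.

arm_command(rows=[{"dx": 0.015, "dy": 0.0004, "dz": 0, "wx": 0, "wy": 0, "wz": 0, "gripper": -1}, {"dx": 0.03, "dy": 0.0004, "dz": 0, "wx": 0, "wy": 0, "wz": 0, "gripper": -1}, {"dx": 0.045, "dy": 0.0004, "dz": 0, "wx": 0, "wy": 0, "wz": 0, "gripper": -1}, {"dx": 0.06, "dy": 0.0004, "dz": 0, "wx": 0, "wy": 0, "wz": 0, "gripper": -1}, {"dx": 0.073, "dy": 0.0004, "dz": 0, "wx": 0, "wy": 0, "wz": 0, "gripper": -1}, {"dx": 0.083, "dy": 0.0004, "dz": 0, "wx": 0, "wy": 0, "wz": 0, "gripper": -1}, {"dx": 0.083, "dy": 0.0004, "dz": 0, "wx": 0, "wy": 0, "wz": 0, "gripper": -1}, {"dx": 0.083, "dy": 0.0004, "dz": 0, "wx": 0, "wy": 0, "wz": 0, "gripper": -1}])

```text
clock: 3.8
position: [478.4, -164.1, 19.2]
ee_rot: [-0.498, 0.501, 0.496, 0.504]
contact_force: [-0.1, -0.2, 0.6]
gripper_width: 85.5
```

arm_command(rows=[{"dx": 0, "gripper": 0}, {"dx": 0, "gripper": 0.2}, {"dx": 0, "gripper": 0.5}, {"dx": 0, "gripper": 1}, {"dx": 0, "gripper": 1}, {"dx": 0, "gripper": 1}, {"dx": 0, "gripper": 1}, {"dx": 0, "gripper": 1}])

```text
validation failed for argument at $.ro...
```

```bash
python3 to.py 477 -164 17 179.5
```

```text
clock 3.8 pos [ 478.4 -164.1   19.2] shift m [0.0022 0.0014 0.0001] turn deg [-0.18  0.03  0.31] F [-0.1 -0.2  0.6] w 85.5 q [-0.01  0.45 -0.54 -0.   -0.58 -0.  ]
```

arm_command(rows=[{"dx": 0.001, "dy": 0.001, "dz": 0, "wx": 0, "wy": 0, "wz": 0, "gripper": -0.5}, {"dx": 0.001, "dy": 0.001, "dz": 0, "wx": 0, "wy": 0, "wz": 0, "gripper": 0}, {"dx": 0.001, "dy": 0.001, "dz": 0, "wx": 0, "wy": 0, "wz": 0, "gripper": 0.3}, {"dx": 0.001, "dy": 0.001, "dz": 0, "wx": 0, "wy": 0, "wz": 0, "gripper": 1}, {"dx": 0.001, "dy": 0.001, "dz": 0, "wx": 0, "wy": 0, "wz": 0, "gripper": 1}, {"dx": 0.001, "dy": 0.001, "dz": 0, "wx": 0, "wy": 0, "wz": 0, "gripper": 1}, {"dx": 0.001, "dy": 0.001, "dz": 0, "wx": 0, "wy": 0, "wz": 0, "gripper": 1}, {"dx": 0.001, "dy": 0.001, "dz": 0, "wx": 0, "wy": 0, "wz": 0, "gripper": 1}])

```text
clock: 4.6
position: [476.6, -164.1, 18.8]
ee_rot: [-0.498, 0.502, 0.496, 0.504]
contact_force: [-2.8, 0.3, 6.1]
gripper_width: 30.7
```

```bash
python3 to.py 477 -164 170 179.5
```

```text
clock 4.6 pos [ 476.6 -164.1   18.8] shift m [-0.1512 -0.001   0.0002] turn deg [-0.17  0.03  0.23] F [-2.8  0.3  6.1] w 30.7 q [-0.01  0.45 -0.54 -0.   -0.58 -0.  ]
```

Opening is 30.7 mm, so the fingers are on the 32 mm rubber. Lifting straight up, slowly at first.

arm_command(rows=[{"dx": -0.005, "dy": 0, "dz": 0, "wx": 0, "wy": 0, "wz": 0, "gripper": 1}, {"dx": -0.015, "dy": 0, "dz": 0, "wx": 0, "wy": 0, "wz": 0, "gripper": 1}, {"dx": -0.03, "dy": 0, "dz": 0, "wx": 0, "wy": 0, "wz": 0, "gripper": 1}, {"dx": -0.05, "dy": 0, "dz": 0, "wx": 0, "wy": 0, "wz": 0, "gripper": 1}, {"dx": -0.075, "dy": 0, "dz": 0, "wx": 0, "wy": 0, "wz": 0, "gripper": 1}, {"dx": -0.1, "dy": 0, "dz": 0, "wx": 0, "wy": 0, "wz": 0, "gripper": 1}, {"dx": -0.125, "dy": 0, "dz": 0, "wx": 0, "wy": 0, "wz": 0, "gripper": 1}, {"dx": -0.15, "dy": 0, "dz": 0, "wx": 0, "wy": 0, "wz": 0, "gripper": 1}])

```text
clock: 5.4
position: [475.6, -164.1, 170.4]
ee_rot: [-0.498, 0.502, 0.496, 0.504]
contact_force: [1.9, 0.1, -1.9]
gripper_width: 31.0
```

```bash
python3 to.py 600 230 170 184.7; python3 - <<'E'
from bench import get_image
import cv2, numpy as np
S=get_image("side")
cv2.imwrite("pics/lift.png",S["img"][:,:,::-1])
E
```

```text
clock 5.4 pos [ 475.6 -164.1  170.4] shift m [ 0.0012 -0.1196  0.3955] turn deg [-5.39  0.03  0.25] F [ 1.9  0.1 -1.9] w 31.0 q [-0.01  0.23 -0.38 -0.   -0.96 -0.  ]
```

View pics/lift.png

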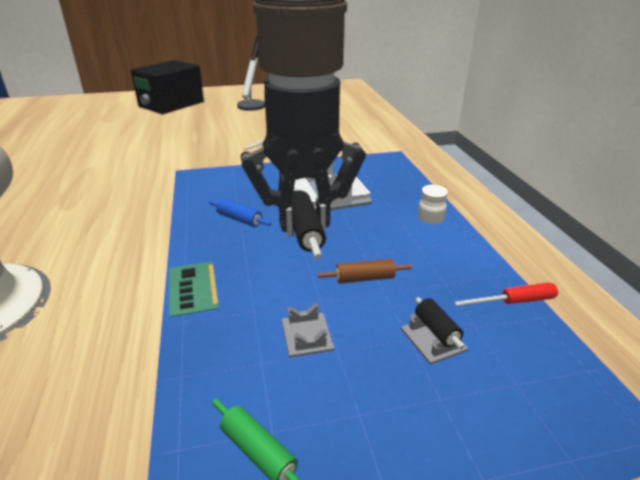

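The roller is in the gripper at side (308,222), its cradle is empty, and the short roller is untouched. Carrying it across to the cleaner.

arm_command(rows=[{"dx": 0, "dy": -0.005, "dz": 0.018, "wx": 0, "wy": 0, "wz": 0, "gripper": 1}, {"dx": 0, "dy": -0.014, "dz": 0.045, "wx": -0.5, "wy": 0, "wz": 0, "gripper": 1}, {"dx": 0, "dy": -0.023, "dz": 0.075, "wx": -1, "wy": 0, "wz": 0, "gripper": 1}, {"dx": 0, "dy": -0.032, "dz": 0.105, "wx": -1.5, "wy": 0, "wz": 0, "gripper": 1}, {"dx": 0, "dy": -0.041, "dz": 0.135, "wx": -2, "wy": 0, "wz": 0, "gripper": 1}, {"dx": 0, "dy": -0.05, "dz": 0.165, "wx": -2.5, "wy": 0, "wz": 0, "gripper": 1}, {"dx": 0, "dy": -0.059, "dz": 0.195, "wx": -3, "wy": 0, "wz": 0, "gripper": 1}, {"dx": 0, "dy": -0.068, "dz": 0.225, "wx": -3.5, "wy": 0, "wz": 0, "gripper": 1}])

```text
clock: 6.25
position: [548.7, 60.8, 175.6]
ee_rot: [0.516, -0.484, -0.509, -0.49]
contact_force: [-0.0, -0.9, -2.4]
gripper_width: 30.1
```

```bash
python3 to.py 600 230 160 184.7
```

```text
clock 6.25 pos [548.7  60.8 175.6] shift m [ 0.0161 -0.0596  0.1664] turn deg [-1.79 -0.12  0.73] F [-0.  -0.9 -2.4] w 30.1 q [ 0.41  0.3  -0.27  0.01 -0.99 -0.36]
```

arm_command(rows=[{"dx": 0, "dy": -0.01, "dz": 0.03, "wx": -0.5, "wy": 0, "wz": 0.2, "gripper": 1}, {"dx": 0.005, "dy": -0.022, "dz": 0.06, "wx": -1, "wy": 0, "wz": 0.5, "gripper": 1}, {"dx": 0.01, "dy": -0.033, "dz": 0.09, "wx": -1.8, "wy": 0, "wz": 0.7, "gripper": 1}, {"dx": 0.01, "dy": -0.044, "dz": 0.12, "wx": -1.8, "wy": 0, "wz": 0.7, "gripper": 1}, {"dx": 0.015, "dy": -0.054, "dz": 0.15, "wx": -1.8, "wy": 0, "wz": 0.7, "gripper": 1}, {"dx": 0.016, "dy": -0.0596, "dz": 0.166, "wx": -1.8, "wy": 0, "wz": 0.7, "gripper": 1}, {"dx": 0.016, "dy": -0.0596, "dz": 0.166, "wx": -1.8, "wy": 0, "wz": 0.7, "gripper": 1}, {"dx": 0.016, "dy": -0.0596, "dz": 0.166, "wx": -1.8, "wy": 0, "wz": 0.7, "gripper": 1}])

```text
clock: 7.05
position: [599.5, 229.2, 159.8]
ee_rot: [0.521, -0.48, -0.52, -0.478]
contact_force: [-0.7, -0.5, -2.0]
gripper_width: 30.5
```

```bash
python3 to.py 600 230 130 184.7; python3 - <<'E'
from bench import get_image
import cv2, numpy as np
T=get_image("top"); S=get_image("side")
np.save("S2.npy",S,allow_pickle=True);np.save("T2.npy",T,allow_pickle=True)
a=cv2.resize(T["img"][130:250,70:220],None,fx=3,fy=3,interpolation=cv2.INTER_CUBIC)
b=cv2.resize(S["img"][70:230,270:390],None,fx=3.5,fy=3.5,interpolation=cv2.INTER_CUBIC)
cv2.imwrite("pics/above_t.png",a[:,:,::-1]); cv2.imwrite("pics/above_s.png",b[:,:,::-1])
E
```

```text
clock 7.05 pos [599.5 229.2 159.8] shift m [ 0.0298 -0.0006  0.0008] turn deg [ 0.02 -0.15 -0.04] F [-0.7 -0.5 -2. ] w 30.5 q [ 0.62  0.47 -0.05  0.   -1.06 -0.54]
```

View pics/above_t.png

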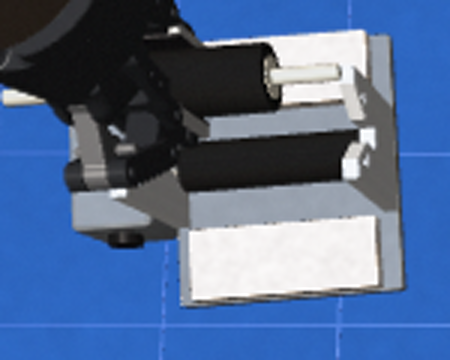

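View pics/above_s.png

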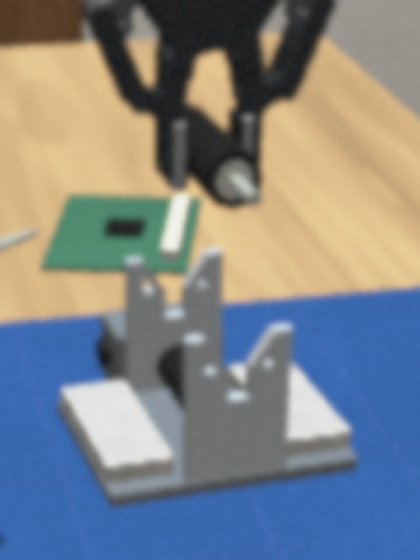

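Top: the held axle's −y end is at crop (339,72) and its +y end sticks out near crop (3,97). Side: the near end is at crop (255,194). I'll compare these with where the roller should be.

```bash
python3 - <<'E'
from h import *
T=np.load("T2.npy",allow_pickle=True).item();S=np.load("S2.npy",allow_pickle=True).item()
f=lambda p,s,ox,oy: ((np.array(p,float)+.5)/s-.5)+[ox,oy]
from scipy.optimize import least_squares
cv2.imwrite("pics/tl.png",cv2.resize(T["img"][140:185,50:190],None,fx=5,fy=5,interpolation=cv2.INTER_CUBIC)[:,:,::-1])
yaw=np.radians(4.7); u=np.array([-np.sin(yaw),np.cos(yaw),0])
c=np.array([599.5,229.2,178]); E=[c+76*u,c-76*u]
print("pred top",proj(T,E).round(1).tolist(),"side",proj(S,E).round(1).tolist())
print("obs top -y",f((339,72),3,70,130),"side -y",f((255,194),3.5,270,70))
E
```

```text
pred top [[71.1, 162.2], [183.1, 153.6]] side [[316.7, 101.3], [341.7, 125.8]]
obs top -y [182.66666667 153.66666667] side -y [342.5        125.07142857]
```

View pics/tl.png

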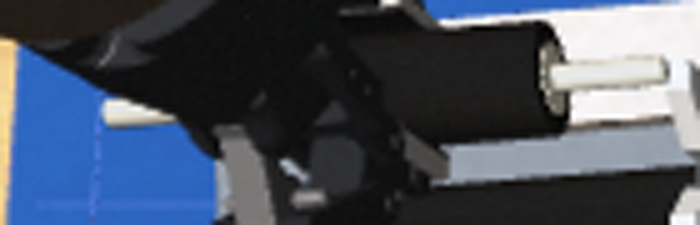

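Prediction and observation agree within about 1 px: +y end observed (70.6,162.2) against (71.1,162.2) predicted, −y end (183.4,153.6) against (183.1,153.6). Lowering to just above the slot mouths.

arm_command(rows=[{"dx": 0.01, "dy": -0.0005, "dz": 0.001, "wx": 0, "wy": 0, "wz": 0, "gripper": 1}, {"dx": 0.022, "dy": -0.0005, "dz": 0.001, "wx": 0, "wy": 0, "wz": 0, "gripper": 1}, {"dx": 0.034, "dy": -0.0005, "dz": 0.001, "wx": 0, "wy": 0, "wz": 0, "gripper": 1}, {"dx": 0.046, "dy": -0.0005, "dz": 0.001, "wx": 0, "wy": 0, "wz": 0, "gripper": 1}, {"dx": 0.058, "dy": -0.0005, "dz": 0.001, "wx": 0, "wy": 0, "wz": 0, "gripper": 1}, {"dx": 0.068, "dy": -0.0005, "dz": 0.001, "wx": 0, "wy": 0, "wz": 0, "gripper": 1}, {"dx": 0.075, "dy": -0.0005, "dz": 0.001, "wx": 0, "wy": 0, "wz": 0, "gripper": 1}, {"dx": 0.075, "dy": -0.0005, "dz": 0.001, "wx": 0, "wy": 0, "wz": 0, "gripper": 1}])

```text
clock: 7.95
position: [599.4, 229.1, 83.8]
ee_rot: [0.52, -0.481, -0.52, -0.478]
contact_force: [-0.1, -0.6, -2.2]
gripper_width: 30.3
```

```bash
python3 to.py 600 230 60 184.7; python3 - <<'E'
from bench import get_image
import cv2, numpy as np
from h import *
T=get_image("top"); S=get_image("side")
a=cv2.resize(T["img"][140:220,70:220],None,fx=5,fy=5,interpolation=cv2.INTER_CUBIC)
b=cv2.resize(S["img"][90:220,270:390],None,fx=4.5,fy=4.5,interpolation=cv2.INTER_CUBIC)
cv2.imwrite("pics/mouth_t.png",a[:,:,::-1]); cv2.imwrite("pics/mouth_s.png",b[:,:,::-1])
E
```

```text
clock 7.95 pos [599.4 229.1  83.8] shift m [ 0.0238 -0.0007  0.001 ] turn deg [-0.04 -0.19 -0.13] F [-0.1 -0.6 -2.2] w 30.3 q [ 0.62  0.54 -0.13  0.   -0.9  -0.54]
```

View pics/mouth_t.png

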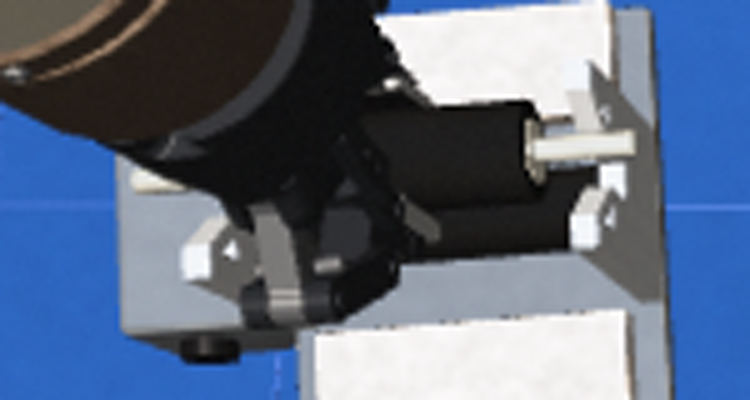

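View pics/mouth_s.png

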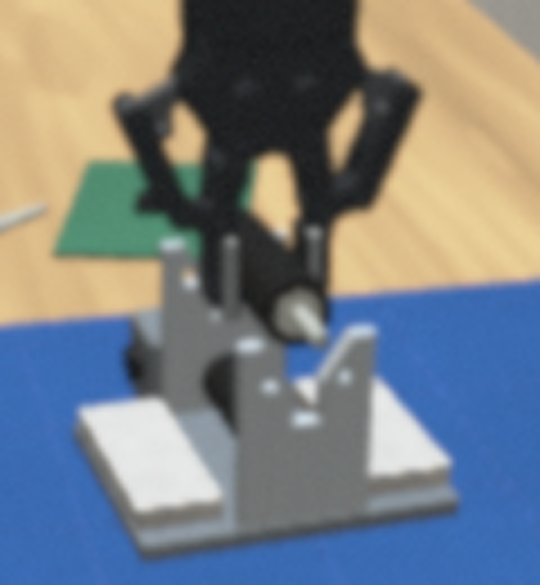

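In both views the axle ends lie over the middle of the slot mouths (top −y end at crop (632,143) between the prongs, side near end at crop (320,338)). Lowering slowly.

arm_command(rows=[{"dx": 0.004, "dy": -0.001, "dz": 0.001, "wx": 0, "wy": 0, "wz": 0, "gripper": 1}, {"dx": 0.008, "dy": -0.001, "dz": 0.001, "wx": 0, "wy": 0, "wz": 0, "gripper": 1}, {"dx": 0.012, "dy": -0.001, "dz": 0.001, "wx": 0, "wy": 0, "wz": 0, "gripper": 1}, {"dx": 0.016, "dy": -0.001, "dz": 0.001, "wx": 0, "wy": 0, "wz": 0, "gripper": 1}, {"dx": 0.02, "dy": -0.001, "dz": 0.001, "wx": 0, "wy": 0, "wz": 0, "gripper": 1}, {"dx": 0.024, "dy": -0.001, "dz": 0.001, "wx": 0, "wy": 0, "wz": 0, "gripper": 1}, {"dx": 0.027, "dy": -0.001, "dz": 0.001, "wx": 0, "wy": 0, "wz": 0, "gripper": 1}, {"dx": 0.027, "dy": -0.001, "dz": 0.001, "wx": 0, "wy": 0, "wz": 0, "gripper": 1}])

```text
clock: 8.85
position: [601.0, 230.3, 57.7]
ee_rot: [0.521, -0.48, -0.519, -0.478]
contact_force: [-0.8, -0.8, -3.3]
gripper_width: 30.2
```

```bash
python3 to.py 600 230 44.8 184.7; python3 - <<'E'
from bench import get_image
import cv2, numpy as np
S=get_image("side")
b=cv2.resize(S["img"][120:215,280:380],None,fx=6,fy=6,interpolation=cv2.INTER_CUBIC)
cv2.imwrite("pics/slot_s.png",b[:,:,::-1])
E
```

```text
clock 8.85 pos [601.  230.3  57.7] shift m [ 0.0129  0.001  -0.0002] turn deg [-0.03 -0.16 -0.03] F [-0.8 -0.8 -3.3] w 30.2 q [ 0.62  0.58 -0.15  0.   -0.85 -0.54]
```

View pics/slot_s.png

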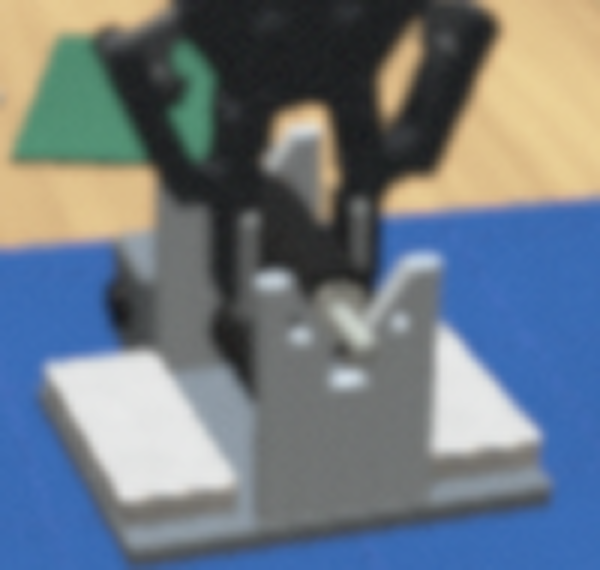

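Axle end at crop (360,345), above the slot bottom at (347,379), with no contact force. The last stretch goes at 2 mm per row.

arm_command(rows=[{"dx": 0.0015, "dy": 0.0005, "dz": 0, "wx": 0, "wy": 0, "wz": 0, "gripper": 1}, {"dx": 0.003, "dy": 0.0005, "dz": 0, "wx": 0, "wy": 0, "wz": 0, "gripper": 1}, {"dx": 0.0045, "dy": 0.0005, "dz": 0, "wx": 0, "wy": 0, "wz": 0, "gripper": 1}, {"dx": 0.006, "dy": 0.0005, "dz": 0, "wx": 0, "wy": 0, "wz": 0, "gripper": 1}, {"dx": 0.0075, "dy": 0.0005, "dz": 0, "wx": 0, "wy": 0, "wz": 0, "gripper": 1}, {"dx": 0.009, "dy": 0.0005, "dz": 0, "wx": 0, "wy": 0, "wz": 0, "gripper": 1}, {"dx": 0.01, "dy": 0.0005, "dz": 0, "wx": 0, "wy": 0, "wz": 0, "gripper": 1}, {"dx": 0.01, "dy": 0.0005, "dz": 0, "wx": 0, "wy": 0, "wz": 0, "gripper": 1}])

```text
clock: 9.7
position: [600.6, 230.3, 47.9]
ee_rot: [0.521, -0.48, -0.519, -0.478]
contact_force: [0.1, -0.3, -1.6]
gripper_width: 30.5
```

```bash
python3 to.py 600 230 44.8 184.7
```

```text
clock 9.7 pos [600.6 230.3  47.9] shift m [ 0.0031  0.0006 -0.0003] turn deg [-0.03 -0.16 -0.02] F [ 0.1 -0.3 -1.6] w 30.5 q [ 0.62  0.59 -0.16  0.   -0.83 -0.54]
```

arm_command(rows=[{"dx": 0.0005, "dy": 0.0003, "dz": 0, "wx": 0, "wy": 0, "wz": 0, "gripper": 1}, {"dx": 0.001, "dy": 0.0003, "dz": 0, "wx": 0, "wy": 0, "wz": 0, "gripper": 1}, {"dx": 0.0015, "dy": 0.0003, "dz": 0, "wx": 0, "wy": 0, "wz": 0, "gripper": 1}, {"dx": 0.002, "dy": 0.0003, "dz": 0, "wx": 0, "wy": 0, "wz": 0, "gripper": 1}, {"dx": 0.0025, "dy": 0.0003, "dz": 0, "wx": 0, "wy": 0, "wz": 0, "gripper": 1}, {"dx": 0.003, "dy": 0.0003, "dz": 0, "wx": 0, "wy": 0, "wz": 0, "gripper": 1}, {"dx": 0.003, "dy": 0.0003, "dz": 0, "wx": 0, "wy": 0, "wz": 0, "gripper": 1}, {"dx": 0.003, "dy": 0.0003, "dz": 0, "wx": 0, "wy": 0, "wz": 0, "gripper": 1}])

```text
clock: 10.5
position: [600.3, 230.3, 45.0]
ee_rot: [0.521, -0.48, -0.519, -0.478]
contact_force: [-1.4, 0.0, -0.2]
gripper_width: 30.0
```

```bash
python3 to.py 600 230 44.8 184.7;  python3 - <<'E'
from bench import get_image
import cv2, numpy as np
S=get_image("side")
b=cv2.resize(S["img"][120:215,280:380],None,fx=6,fy=6,interpolation=cv2.INTER_CUBIC)
cv2.imwrite("pics/slot_s2.png",b[:,:,::-1])
E
```

```text
clock 10.5 pos [600.3 230.3  45. ] shift m [ 0.0002  0.0004 -0.0003] turn deg [-0.03 -0.16 -0.01] F [-1.4  0.  -0.2] w 30.0 q [ 0.62  0.59 -0.16  0.   -0.82 -0.54]
```

View pics/slot_s2.png

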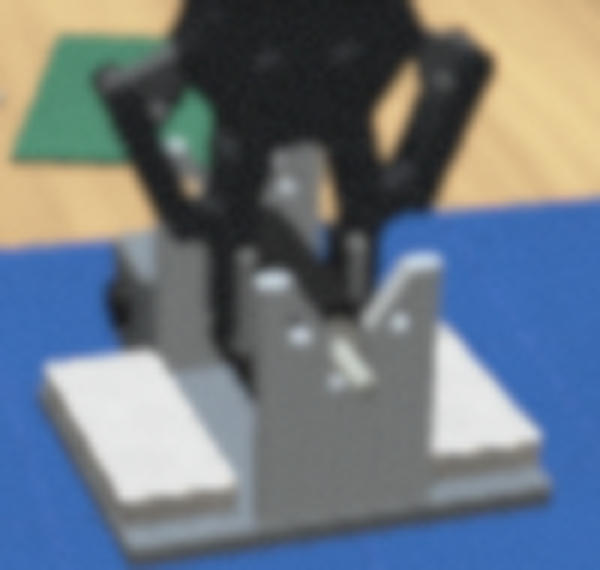

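The axle end is in the straight slot at crop (360,380). The force is just starting to rise, so I'll press down another 1.5 mm to feel the bottom.

arm_command(rows=[{"dx": 0.0003, "dy": 0.0002, "dz": 0, "wx": 0, "wy": 0, "wz": 0, "gripper": 1}, {"dx": 0.0006, "dy": 0.0002, "dz": 0, "wx": 0, "wy": 0, "wz": 0, "gripper": 1}, {"dx": 0.0009, "dy": 0.0002, "dz": 0, "wx": 0, "wy": 0, "wz": 0, "gripper": 1}, {"dx": 0.0012, "dy": 0.0002, "dz": 0, "wx": 0, "wy": 0, "wz": 0, "gripper": 1}, {"dx": 0.0015, "dy": 0.0002, "dz": 0, "wx": 0, "wy": 0, "wz": 0, "gripper": 1}, {"dx": 0.0015, "dy": 0.0002, "dz": 0, "wx": 0, "wy": 0, "wz": 0, "gripper": 1}, {"dx": 0.0015, "dy": 0.0002, "dz": 0, "wx": 0, "wy": 0, "wz": 0, "gripper": 1}, {"dx": 0.0015, "dy": 0.0002, "dz": 0, "wx": 0, "wy": 0, "wz": 0, "gripper": 1}])

```text
clock: 11.35
position: [600.4, 230.3, 44.8]
ee_rot: [0.521, -0.48, -0.519, -0.479]
contact_force: [-2.2, -0.7, 6.1]
gripper_width: 30.3
```

```bash
python3 to.py 600 230 44.8 184.7
```

```text
clock 11.35 pos [600.4 230.3  44.8] shift m [-0.      0.0004 -0.0003] turn deg [-0.   -0.15  0.04] F [-2.2 -0.7  6.1] w 30.3 q [ 0.62  0.59 -0.16  0.   -0.82 -0.54]
```

The push is now 6 N and downward motion has stopped at TCP z = 44.8 mm, exactly the predicted seated height. Releasing.

arm_command(rows=[{"dx": 0, "dy": 0, "dz": 0, "wx": 0, "wy": 0, "wz": 0, "gripper": 0.2}, {"dx": 0, "dy": 0, "dz": 0, "wx": 0, "wy": 0, "wz": 0, "gripper": 0.1}, {"dx": 0, "dy": 0, "dz": 0, "wx": 0, "wy": 0, "wz": 0, "gripper": 0}, {"dx": 0, "dy": 0, "dz": 0, "wx": 0, "wy": 0, "wz": 0, "gripper": -0.2}, {"dx": 0, "dy": 0, "dz": 0, "wx": 0, "wy": 0, "wz": 0, "gripper": -0.5}, {"dx": 0, "dy": 0, "dz": 0, "wx": 0, "wy": 0, "wz": 0, "gripper": -0.7}, {"dx": 0, "dy": 0, "dz": 0, "wx": 0, "wy": 0, "wz": 0, "gripper": -0.7}, {"dx": 0, "dy": 0, "dz": 0, "wx": 0, "wy": 0, "wz": 0, "gripper": -0.7}])

```text
clock: 12.15
position: [600.4, 230.3, 44.8]
ee_rot: [0.521, -0.48, -0.519, -0.479]
contact_force: [0.9, -0.6, -0.7]
gripper_width: 72.6
```

```bash
python3 to.py 600 230 145 184.7
```

```text
clock 12.15 pos [600.4 230.3  44.8] shift m [-0.1002  0.0004 -0.0006] turn deg [-0.   -0.15  0.05] F [ 0.9 -0.6 -0.7] w 72.6 q [ 0.62  0.59 -0.16  0.   -0.82 -0.54]
```

Open at 72.6 mm with no force. Retreating straight up.

arm_command(rows=[{"dx": -0.008, "dy": 0, "dz": 0, "wx": 0, "wy": 0, "wz": 0, "gripper": -0.7}, {"dx": -0.02, "dy": 0, "dz": 0, "wx": 0, "wy": 0, "wz": 0, "gripper": -0.7}, {"dx": -0.035, "dy": 0, "dz": 0, "wx": 0, "wy": 0, "wz": 0, "gripper": -0.7}, {"dx": -0.055, "dy": 0, "dz": 0, "wx": 0, "wy": 0, "wz": 0, "gripper": -0.7}, {"dx": -0.08, "dy": 0, "dz": 0, "wx": 0, "wy": 0, "wz": 0, "gripper": -0.7}, {"dx": -0.105, "dy": 0, "dz": 0, "wx": 0, "wy": 0, "wz": 0, "gripper": -0.7}, {"dx": -0.13, "dy": 0, "dz": 0, "wx": 0, "wy": 0, "wz": 0, "gripper": -0.7}, {"dx": -0.15, "dy": 0, "dz": 0, "wx": 0, "wy": 0, "wz": 0, "gripper": -0.7}])

```text
clock: 12.95
position: [600.8, 230.9, 198.2]
ee_rot: [0.521, -0.478, -0.519, -0.48]
contact_force: [0.3, 0.0, 0.3]
gripper_width: 72.7
```

arm_command(rows=[{"dx": 0, "dy": 0.03, "dz": 0, "wx": 0, "wy": 0, "wz": 0, "gripper": -0.7}, {"dx": 0, "dy": 0.06, "dz": 0, "wx": 0, "wy": 0, "wz": 0, "gripper": -0.7}, {"dx": 0, "dy": 0.09, "dz": 0, "wx": 0, "wy": 0, "wz": 0, "gripper": -0.7}, {"dx": 0, "dy": 0.12, "dz": 0, "wx": 0, "wy": 0, "wz": 0, "gripper": -0.7}, {"dx": 0, "dy": 0.15, "dz": 0, "wx": 0, "wy": 0, "wz": 0, "gripper": -0.7}, {"dx": 0, "dy": 0.17, "dz": 0, "wx": 0, "wy": 0, "wz": 0, "gripper": -0.7}, {"dx": 0, "dy": 0.17, "dz": 0, "wx": 0, "wy": 0, "wz": 0, "gripper": -0.7}, {"dx": 0, "dy": 0.17, "dz": 0, "wx": 0, "wy": 0, "wz": 0, "gripper": -0.7}])

```text
clock: 13.75
position: [431.8, 217.4, 198.9]
ee_rot: [0.522, -0.477, -0.519, -0.481]
contact_force: [0.4, 0.0, 0.4]
gripper_width: 72.8
```

```bash
python3 to.py 600 230 145 184.7; python3 - <<'E'
from bench import get_image
import cv2, numpy as np
from h import *
T=get_image("top"); S=get_image("side")
np.save("T3.npy",T,allow_pickle=True);np.save("S3.npy",S,allow_pickle=True)
a=cv2.resize(T["img"][140:240,70:220],None,fx=5,fy=5,interpolation=cv2.INTER_CUBIC)
b=cv2.resize(S["img"][120:215,280:380],None,fx=6,fy=6,interpolation=cv2.INTER_CUBIC)
cv2.imwrite("pics/fin_t.png",a[:,:,::-1]); cv2.imwrite("pics/fin_s.png",b[:,:,::-1]); cv2.imwrite("pics/fin_full.png",S["img"][:,:,::-1])
yaw=.081; u=np.array([-np.sin(yaw),np.cos(yaw),0]); c=np.array([600,230.3,62]); E=[c+76*u,c-76*u]
print("pred crop top",((proj(T,E)-[70,140])*5+2).round(),"side",((proj(S,E)-[280,120])*6+2.5).round())
E
```

```text
clock 13.75 pos [431.8 217.4 198.9] shift m [ 0.055  -0.1683 -0.0014] turn deg [0.06 0.02 0.38] F [0.4 0.  0.4] w 72.8 q [ 0.81  0.17 -0.38  0.   -1.01 -0.73]
pred crop top [[189. 211.]
 [664. 174.]] side [[223. 208.]
 [362. 388.]]
```

View pics/fin_t.png

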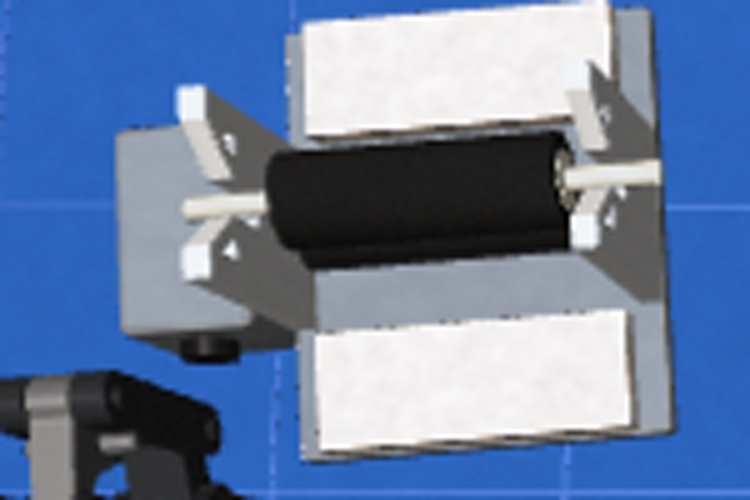

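View pics/fin_s.png

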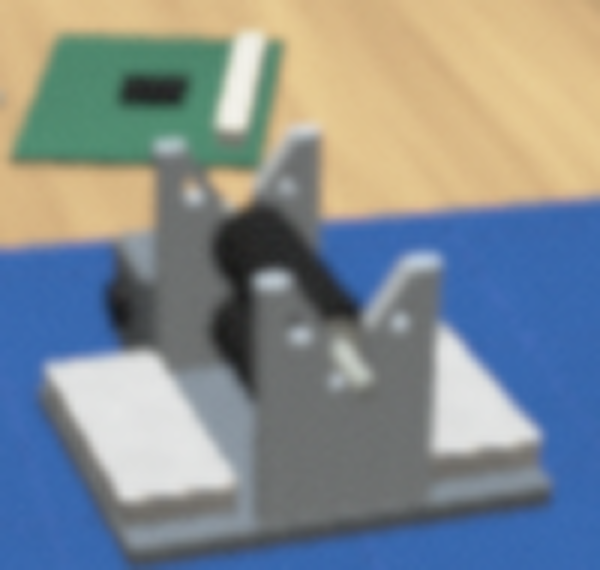

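View pics/fin_full.png

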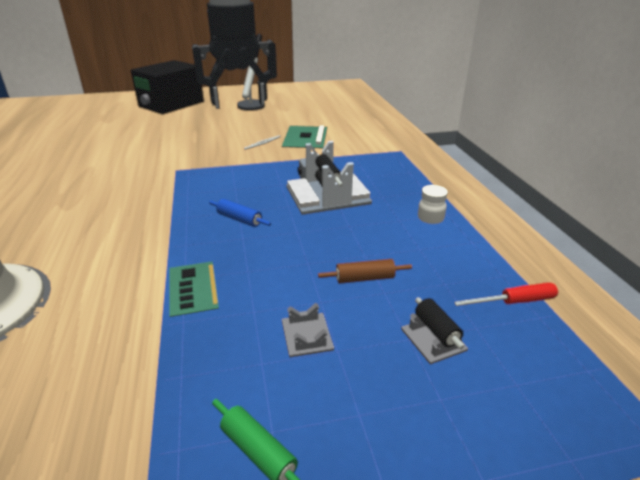

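The roller lies in both slots. Its axle ends in the top crop are at (184,210) and (660,172) against (189,211) and (664,174) predicted for a seated axle, which is within about 1 px of the original image. In the side crop the near end is at (363,384) against (362,388) predicted. The short roller is unmoved and the gripper is clear, so I'm handing in.

```bash
python3 -c "
from bench import arm
print(arm.job_done()); print(arm.read_state()['clock'])"
```

```text
the job is handed in; nothing more can be done
None
the job is handed in; nothing more can be done
```

I took the long black roller from its cradle and lowered it slowly into the cleaner's slots. At the bottom the force rose to about 6 N and the tool stopped at the predicted seated height. I then let go, backed the gripper clear and handed the job in at about 14 s; no verdict is reported.

**Last checks:** in both cameras the visible axle ends are within about 1 px (1–2 mm) of where a fully seated axle should appear. The short roller looked unmoved in the side view, and there was no force on the open gripper.

**Failures and disagreements:** the first close-gripper call was refused because its rows left out some values, and I resent it in full. The two cameras differed by about 2 mm on the cleaner's y position, well within the 15 mm allowed.

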